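# Gauge and sort the sculpture battens

## Task

Clear the eraser off the gauge bed into the blue supply box, then check the battens that are there one at a time in the order red, yellow, green, blue: slide one end of the batten, lying flat painted side up, along the bed under the brass foot, push the gauge lever all the way down for a moment to read its thickness, and ease the lever back up slowly without letting it fly. Lay each 27 mm batten flat, painted side up, in the white tray and each 22 mm one likewise in the black tray, and leave the lever up and everything else on the table where it is.

Things in the scene. Friction and masses are not known exactly. Their poses are not given: they have to be found in the camera images.
- batten_red: wooden batten, both ends of its top face painted red (22 mm bands; underside bare), 150 x 40 mm and either 22 or 27 mm thick (only the gauge tells which), 90 g; origin at the centre of its underside, x along its length, z up out of the painted face. May be absent (then None).
- batten_yellow: wooden batten, both ends of its top face painted yellow (22 mm bands; underside bare), 150 x 40 mm and either 22 or 27 mm thick (only the gauge tells which), 90 g; origin at the centre of its underside, x along its length, z up out of the painted face. May be absent (then None).
- batten_green: wooden batten, both ends of its top face painted green (22 mm bands; underside bare), 150 x 40 mm and either 22 or 27 mm thick (only the gauge tells which), 90 g; origin at the centre of its underside, x along its length, z up out of the painted face. May be absent (then None).
- batten_blue: wooden batten, both ends of its top face painted blue (22 mm bands; underside bare), 150 x 40 mm and either 22 or 27 mm thick (only the gauge tells which), 90 g; origin at the centre of its underside, x along its length, z up out of the painted face. May be absent (then None).
- white_tray: fixed low white plastic tray for the 27 mm battens, outer 178 (x) x 134 (y) x 12 mm high, walls and floor 4 mm, holds two battens side by side along its x; origin at the centre of its underside
- black_tray: fixed low black plastic tray for the 22 mm battens, outer 178 (x) x 134 (y) x 12 mm high, walls and floor 4 mm, holds two battens side by side along its x; origin at the centre of its underside
- gauge: grey bench thickness gauge, fixed. Origin on the table straight below the foot, x from its open front toward its column, z up. Flat bed 70 mm wide, top 12 mm above the table, x = -147 mm to the column (front face x = +65 mm, 56 mm wide, 202 mm high, dial on it)
- bed_spot (a point): point on the bed top, on its centre line, 55 mm in front of the foot (gauge x = -55 mm): where the middle of a batten goes, +-15 mm, its length along the gauge x. The batten must slide in low along the bed from the front: from above, foot and carriage are in the way.
- foot_sole (a point): centre of the underside of the round brass foot (18 mm across), 64 mm above the table with the lever up. It hangs from a slim steel carriage (26 mm wide, gauge x = -13 to +65 mm, up to 100 mm above the table, thin stem to 125 mm) that descends 38 mm with the lever
- foot (a joint): how far the sprung foot is pushed up into its carriage, m, 0 to 0.022. With the lever fully down the bare sole stops 14 mm above the bed, so the thickness under it is 14 mm + this reading: 0.008 for a 22 mm batten, 0.013 for a 27 mm one. Spring 250 N/m, under 6 N.
- lever (a joint): gauge lever, rad: 0 = up (home), 0.8 = fully down (stop). Sprung upward, about 2 to 9 N at the knob; let go when down it flies up faster than 2 rad/s, which is too fast. Arm 120 mm long, pointing to the gauge -y, 0.45 rad above level when home, 0.35 rad below when down
- lever_hinge (a point): on the axis of the lever (along the gauge x), 125 mm above the table, level along x with the knob; the knob circles this point at 120 mm
- lever_knob (a point): centre of the red ball knob (30 mm across) at the end of the lever; 177 mm above the table when up, 84 mm when fully down, moving sideways 12 mm at most. Can be pushed down from above with closed fingers and follows them up again.
- eraser: white eraser with purple sleeve, 50 x 24 x 16 mm, origin at the centre of its underside, x along its length; starts on the gauge bed
- supply_box: fixed open blue box, outer 125 (x) x 95 (y) x 28 mm high, walls and floor 4 mm; origin at the centre of its underside
- tape_roll: bystander: cream masking tape roll lying flat, 96 mm across, 24 mm high; origin centre of underside
- glue: bystander: white glue bottle, orange cap, 52 mm across, 140 mm high; origin centre of underside
- scissors: bystander: scissors with black handles, about 160 mm long, lying flat; origin near the pivot
- pencil: bystander: yellow pencil, about 155 mm long, 8 mm thick; origin centre of underside
- brush_mug: bystander: blue ceramic cup, 80 mm across, 95 mm high; origin centre of underside
- paint: bystander: purple paint bottle, 60 mm across, 150 mm high; origin centre of underside

How it is judged:
On the way, in this order (a step that is already met when the one before it is completed fails the run):
1. the red batten lies flat on the bed under the foot with the lever fully down, foot resting on it (z of lever_knob in the frame of batten_red below 0.08 m and height (world z) of batten_red between 0.009 and 0.016 m and x of foot_sole in the frame of batten_red between -0.076 and 0.076 m and y of foot_sole in the frame of batten_red between -0.021 and 0.021 m and z of foot_sole in the frame of batten_red between 0.0245 and 0.029 m and angle between batten_red's own z axis and vertical below 0.04 rad), for 0.2 s.
2. the yellow batten lies flat on the bed under the foot with the lever fully down, foot resting on it (z of lever_knob in the frame of batten_yellow below 0.08 m and height (world z) of batten_yellow between 0.009 and 0.016 m and x of foot_sole in the frame of batten_yellow between -0.076 and 0.076 m and y of foot_sole in the frame of batten_yellow between -0.021 and 0.021 m and z of foot_sole in the frame of batten_yellow between 0.0195 and 0.024 m and angle between batten_yellow's own z axis and vertical below 0.04 rad), for 0.2 s.
3. the green batten lies flat on the bed under the foot with the lever fully down, foot resting on it (z of lever_knob in the frame of batten_green below 0.08 m and height (world z) of batten_green between 0.009 and 0.016 m and x of foot_sole in the frame of batten_green between -0.076 and 0.076 m and y of foot_sole in the frame of batten_green between -0.021 and 0.021 m and z of foot_sole in the frame of batten_green between 0.0195 and 0.024 m and angle between batten_green's own z axis and vertical below 0.04 rad), for 0.2 s.
4. the blue batten lies flat on the bed under the foot with the lever fully down, foot resting on it (z of lever_knob in the frame of batten_blue below 0.08 m and height (world z) of batten_blue between 0.009 and 0.016 m and x of foot_sole in the frame of batten_blue between -0.076 and 0.076 m and y of foot_sole in the frame of batten_blue between -0.021 and 0.021 m and z of foot_sole in the frame of batten_blue between 0.0245 and 0.029 m and angle between batten_blue's own z axis and vertical below 0.04 rad), for 0.2 s.
At the end, for the whole second after the job is handed in: Every batten present lies flat, painted side up (within 0.08 rad) and still on the floor of its tray (27 mm: white, 22 mm: black; at most 30 mm off centre lengthways), the eraser lies in the blue supply box and the lever is back up (below 0.05 rad) (x of batten_red in the frame of white_tray between -0.03 and 0.03 m and y of batten_red in the frame of white_tray between -0.046 and 0.046 m and z of batten_red in the frame of white_tray between 0.002 and 0.0075 m and angle between each of batten_red, batten_yellow, batten_green, batten_blue's own z axis and vertical below 0.08 rad and linear speed of each of batten_red, batten_yellow, batten_green, batten_blue, eraser below 0.02 m/s and x of batten_yellow in the frame of black_tray between -0.03 and 0.03 m and y of batten_yellow in the frame of black_tray between -0.046 and 0.046 m and z of batten_yellow in the frame of black_tray between 0.002 and 0.0075 m and x of batten_green in the frame of black_tray between -0.03 and 0.03 m and y of batten_green in the frame of black_tray between -0.046 and 0.046 m and z of batten_green in the frame of black_tray between 0.002 and 0.0075 m and x of batten_blue in the frame of white_tray between -0.03 and 0.03 m and y of batten_blue in the frame of white_tray between -0.046 and 0.046 m and z of batten_blue in the frame of white_tray between 0.002 and 0.0075 m and x of eraser in the frame of supply_box between -0.06 and 0.06 m and y of eraser in the frame of supply_box between -0.045 and 0.045 m and z of eraser in the frame of supply_box below 0.03 m and value of joint lever below 0.05 rad); the robot touches nothing.
It fails at once if the lever flies back (faster than 2 rad/s upward) (velocity of joint lever below -2 rad/s).
It fails at once if a bystander is moved by more than 30 mm (distance of any of tape_roll, glue, scissors, pencil, brush_mug, paint from where it was at the start of the episode above 0.03 m).
Of batten_red, batten_yellow, batten_green, batten_blue only 3 to 4 are there at a start; the rules pass over those that are not, and their reading is None.
At some moment in a run one of batten_red, batten_yellow, batten_green, batten_blue may be knocked a few centimetres aside while the robot is not near it.
Once in a run the grip may slacken for a moment while it holds something.
It also fails if it takes over 210 s, if anything falls off the work surface, if the arm or the gripper's body presses on something with over 40 N, if the wrist force passes 120 N, or if a joint passes its speed limit or range.

## Robot

A 6-joint arm with a two-finger parallel gripper is mounted at the origin on the work surface. World frame = base frame: x ahead of the robot, y to its left, z up, the work surface at z = 0. Lengths are in m, angles in rad, forces in N, time in s.
With the tool pointing down it reaches from about 0.35 to 0.8 m from the base axis. Payload 7.3 kg.
Tool frame: the origin (TCP) lies between the finger pads; the fingertips stand 14 mm ahead of it and the grasp point (between the pads) lies 5 mm behind it; z points along the fingers, y is the line along which they close (so a half turn about z gives the same grasp; the last joint's range is limited). The gripper opens to 85 mm and grips with 20 to 120 N. Pads are 22 mm wide; open, the fingers measure 114 mm over their backs; the gripper's body (76 mm by 85 mm) begins 54 mm behind the grasp point. The pads swing forward as they close: fully open they stand 13 mm farther back than shut.
Start: joints at [-1.358, 0.342, 1.524, -0, 1.275, -0.146], TCP at [0.184, -0.492, 0.245] pointing down, gripper open.
Joint ranges: [-2.53, 2.53], [-0.77, 2.02], [0.04, 2.7], [-1, 4.14], [0.28, 2.66], [-3.11, 3.11]. Speed limits (rad/s): [2.57, 2.57, 3.14, 3.14, 3.14, 3.14].

## Interface

Orientations are given as a unit quaternion [x, y, z, w].
In Python, from plant import robot gives the robot as it stands. The module is installed in compiled form; this text tells all that it offers. Calls block until the motion is done:
- robot.move_to(position, orientation): joint-space move of the TCP to a pose.
- robot.move_linear(position, orientation=None, speed=0.15, f_stop=None): straight line of the TCP; orientation=None keeps the orientation; speed is the mean speed in m/s. With f_stop (N) it stops when the force on the tool has changed by that much, and returns True; else False.
- robot.move_j(angles): joint-space move.
- robot.set_gripper(opening, f_grip=None): finger opening in m; f_grip is the grip in N (None keeps the last); returns when the fingers have stopped.
- robot.dwell(seconds).
- robot.ik(position, orientation): joint angles nearest the present ones, or None.
- robot.observe(): the state.
- robot.capture(name): name is "scene" or "top" or "wrist"; returns the picture (400x640x3 uint8, red, green, blue); there is no depth.
- robot.calibration(name): a dict with "fx", "fy", "cx", "cy" (pixels), "k1" (the pictures are not rectified: a ray, as slopes to the right and down, at radius r is drawn at 1 + k1 r^2 times it, then the intrinsics apply), "rvec" (rotation vector, rad) and "tvec" (3), from world to camera coordinates, as OpenCV has them. Camera axes: x right, y down, z forward; pixel columns grow to the right and rows downward; lengths in m; the calibration is good to about 2 mm. A picture is of the moment at which its call begins: read the wrist's pose just before it. calibration takes no time and is no camera call; for the wrist camera it gives the pose at the moment of the call.
A pose or a line that the arm cannot do raises robot.Unreachable and nothing moves.
- robot.sign_off(): hands the job in; it is judged then, once.
Trained networks look in the newest picture that a camera, given by its name, has taken for a name from the list of things; names that differ only in an ending like _2 or _b are one class to them, and where a whole thing is asked for, a point or a joint stands for the part that bears it (a point fixed in the world has none). Each returns a list of dicts, best first, with "confidence" (0 to 1); they miss things now and then, are a little off and sometimes report something else, mostly with a low value. They report only what shows in the picture. A call takes as long as a camera call.
- robot.find_in(camera, label): "extent" ([centre column, centre row, width, height] in pixels, round what is visible of it).
- robot.regions_of(camera, label): "region" (400x640 bool, what is visible of it) and "extent" ([centre column, centre row, width, height] in pixels, round what is visible of it).
The state is a dict: "time_s": time; "q": joint angles; "dq": joint speeds; "joint_torque": joint torques, N m; "position": TCP position; "tcp_rot": TCP orientation; "force": force on the tool from outside, world axes, zero at the start; "wrist_torque": the same for the moment, N m; "gripper_width": finger opening in m; "finger_force": force on a finger pad.
Only numpy, scipy, OpenCV 4.12 (cv2) and the standard library are available. Lean on these libraries where they do the work, as an engineer would, in place of code of your own. Each camera call takes 0.05 s, during which the arm holds its last target. There are 200 camera calls.

## Working session

There is one attempt and no reset: what is moved stays moved. The work goes in short steps, each a Python script; the robot and the scene stay as the last script left them, time stands still between calls to the robot, and variables do not carry over. Pictures are saved under pics/ and viewed, at most 14 in all, crops included, and the job is handed in when it is done.

```bash
mkdir -p pics
cat > h.py <<'E'
import numpy as np, cv2
from plant import robot
from scipy.spatial.transform import Rotation as R
def cal(n):
    c=robot.calibration(n); return c,R.from_rotvec(np.array(c['rvec']).ravel()).as_matrix(),np.array(c['tvec']).ravel()
def unproj(n,px,z,C=None):
    c,M,t=C or cal(n); px=np.atleast_2d(np.asarray(px,float))
    d=np.stack([(px[:,0]-c['cx'])/c['fx'],(px[:,1]-c['cy'])/c['fy']],1); u=d.copy()
    for _ in range(20): u=d/(1+c['k1']*(u**2).sum(1,keepdims=True))
    r=np.c_[u,np.ones(len(u))]@M; o=-M.T@t
    return o+r*((z-o[2])/r[:,2])[:,None]
def proj(n,P,C=None):
    c,M,t=C or cal(n); p=np.atleast_2d(P)@M.T+t; u=p[:,:2]/p[:,2:]
    u=u*(1+c['k1']*(u**2).sum(1,keepdims=True)); return u*[c['fx'],c['fy']]+[c['cx'],c['cy']]
def save(n,img): cv2.imwrite('pics/%s.png'%n,img[:,:,::-1])
E
python3 - <<'E'
from h import *
for n in('top','scene'):
    save(n+'0',robot.capture(n)); c,M,t=cal(n); print(n,c['fx'],c['k1'],-M.T@t)
    for l in ['batten_red','batten_yellow','batten_green','batten_blue','white_tray','black_tray','gauge','lever_knob','foot_sole','eraser','supply_box','tape_roll','glue','scissors','pencil','brush_mug','paint']:
        print(l,[(np.round(d['extent']).astype(int).tolist(),round(d['confidence'],2)) for d in robot.find_in(n,l)[:2]])
print(robot.observe())
E
```

```text
top 395.42477754082705 -0.03423273669697744 [ 0.4179507  -0.02169079  1.07937159]
batten_red []
batten_yellow [([176, 226, 15, 57], 0.6)]
batten_green [([207, 242, 21, 63], 0.73)]
batten_blue [([262, 237, 16, 57], 0.93)]
white_tray [([398, 233, 56, 67], 0.72)]
black_tray [([346, 202, 86, 117], 0.16)]
gauge [([344, 200, 84, 114], 0.92)]
lever_knob [([364, 157, 51, 15], 0.52), ([335, 280, 8, 54], 0.5)]
foot_sole [([373, 122, 26, 32], 0.5), ([364, 158, 55, 17], 0.38)]
eraser [([322, 226, 14, 21], 0.73)]
supply_box [([255, 162, 35, 47], 0.59), ([262, 238, 14, 57], 0.37)]
tape_roll [([466, 165, 34, 39], 0.8)]
glue [([185, 166, 28, 25], 0.58)]
scissors [([402, 165, 30, 59], 0.69), ([401, 234, 59, 67], 0.42)]
pencil [([334, 280, 8, 60], 0.64)]
brush_mug [([312, 125, 31, 32], 0.71)]
paint [([375, 124, 27, 31], 0.7)]
scene 433.25176708891115 -0.09008917702823706 [1.04656942 0.65886594 1.08271116]
batten_red []
batten_yellow [([428, 302, 47, 44], 0.74)]
batten_green [([416, 270, 44, 40], 0.62), ([395, 258, 42, 44], 0.47)]
batten_blue [([378, 238, 47, 39], 0.74), ([261, 187, 34, 26], 0.48)]
whi
[... 702 characters left out ...]
ay([-1.35800766e+00,  3.42004249e-01,  1.52410984e+00, -4.15250005e-05,
        1.27543829e+00, -1.45990586e-01]), 'dq': array([ 3.42009080e-05,  5.36133466e-04,  1.07582011e-03,  1.70889866e-03,
        1.72295988e-03, -6.47535609e-04]), 'joint_torque': array([-8.24615672e-04, -4.33556020e+01, -2.46270829e+01, -2.03603004e-04,
        3.21235675e-04, -2.56550834e-05]), 'position': array([ 0.1843582 , -0.49156574,  0.24531586]), 'tcp_rot': array([ 9.83951705e-01,  1.78434976e-01, -1.91800671e-05,  2.07886944e-05]), 'force': array([ 0.3086042 , -0.53865665, -0.80351892]), 'wrist_torque': array([-0.00707326,  0.0030454 ,  0.01551647]), 'finger_force': 0.0, 'gripper_width': 0.08561461807667517}
```

Run:
```python
import cv2
a=cv2.imread('pics/top0.png'); cv2.imwrite('pics/top0c.png',cv2.resize(a[90:310,150:510],None,fx=2.2,fy=2.2,interpolation=2))
a=cv2.imread('pics/scene0.png'); cv2.imwrite('pics/scene0c.png',cv2.resize(a[100:350,200:470],None,fx=2.4,fy=2.4,interpolation=2))
```

```text
(no output)
```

View pics/top0c.png

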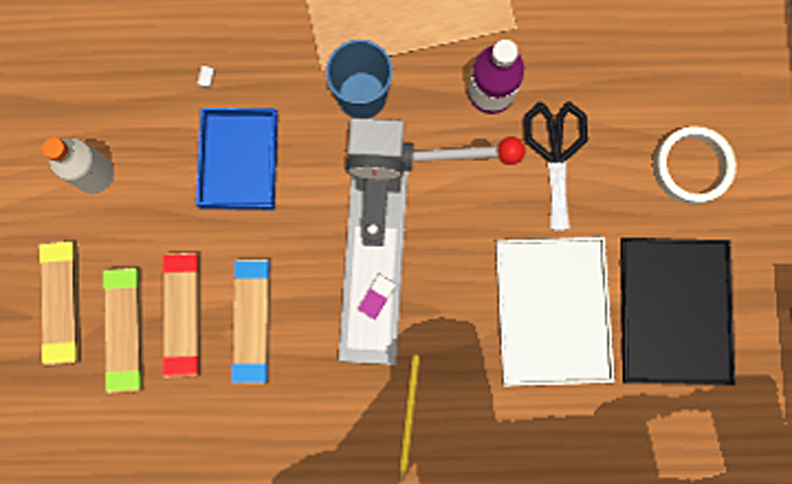

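View pics/scene0c.png

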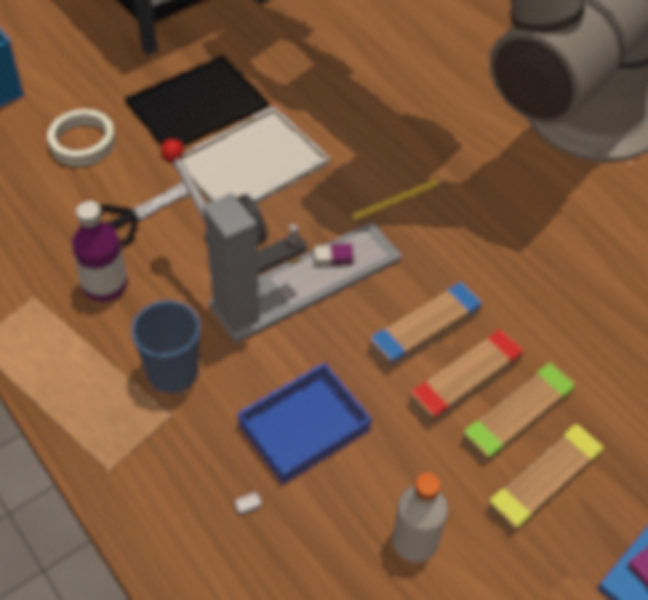

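All four battens are present and painted side up. In the top crop, up is world +x and left is +y: yellow (58,302), green (122,330), red (181,315), blue (250,321). The bed's centre line runs from (367,361) to (377,180), the knob is at (510,151), the eraser at (377,297), the blue box at (237,158), the white tray at (555,311) and the black tray at (678,311).

```bash
cat >> h.py <<'E'
HSV=dict(red=[(0,8),(174,180)],yellow=[(24,34)],green=[(38,60)],blue=[(98,116)])
ZT=dict(red=.027,yellow=.022,green=.022,blue=.027)
def mask(img,col,smin=130,vmin=100):
    h=cv2.cvtColor(img,cv2.COLOR_RGB2HSV); m=np.zeros(h.shape[:2],np.uint8)
    for a,b in HSV[col]: m|=cv2.inRange(h,(a,smin,vmin),(b,255,255))
    return m
def blobs(m,amin):
    n,_,s,c=cv2.connectedComponentsWithStats(m); return [(s[i],c[i]) for i in range(1,n) if s[i,4]>=amin]
def battens(img,zoff=0,cam='top'):
    """colour -> (centre xy, yaw, length between band centres); looks for band pairs 128 mm apart"""
    C=cal(cam); out={}
    for col in HSV:
        b=blobs(mask(img,col),40); best=None
        P=[unproj(cam,c,ZT[col]+zoff,C)[0,:2] for _,c in b]
        for i in range(len(P)):
            for j in range(i):
                d=P[i]-P[j]; L=np.hypot(*d)
                if abs(L-.128)<.012 and (best is None or abs(L-.128)<abs(best[2]-.128)):
                    if d[0]<0: d=-d
                    best=((P[i]+P[j])/2,np.arctan2(d[1],d[0]),L)
        out[col]=best
    return out
E
python3 - <<'E'
from h import *
img=cv2.imread('pics/top0.png')[:,:,::-1].copy()
for k,v in battens(img).items(): print(k,v)
crop=lambda *p:(np.array(p,float)+.5)/2.2-.5+[150,90]
print('bed',unproj('top',crop((339,360),(395,362),(349,180),(404,180)),.012).round(4).tolist())
print('stem125',unproj('top',crop((373,229)),.125).round(4))
m=mask(img,'red'); 
for s,c in blobs(m,25): print('red',s,c,unproj('top',c,.177)[0].round(4))
print('trays W',unproj('top',crop((497,240),(606,238),(613,384),(504,385)),.012).round(4).tolist())
print('B',unproj('top',crop((622,239),(731,239),(734,383),(622,383)),.012).round(4).tolist())
print('box',unproj('top',crop((200,109),(277,109),(275,208),(197,207)),.028).round(4).tolist())
print('eraser',unproj('top',crop((370,289),(380,273),(397,281),(376,319),(359,309)),.028).round(4).tolist())
for l in('white_tray','black_tray','supply_box','eraser'):
    robot.capture('top')
    for r in robot.regions_of('top',l)[:2]:
        q=np.argwhere(r['region'])[:,::-1].astype(np.float32); print(l,round(r['confidence'],2),cv2.minAreaRect(q),crop(0,0)*0+0 if 0 else '')
E
```

```text
red (array([0.48400732, 0.23806904]), np.float64(0.014767406731837318), np.float64(0.12457736124451735))
yellow (array([0.50172392, 0.39192103]), np.float64(0.06750035641266984), np.float64(0.12382924729447174))
green (array([0.46677429, 0.31110374]), np.float64(0.05175795756084526), np.float64(0.1241837236789775))
blue (array([0.47444638, 0.15229144]), np.float64(-0.01545757982631114), np.float64(0.1260481945278626))
bed [[0.426, 0.0462, 0.012], [0.4225, -0.0218, 0.012], [0.6492, 0.0317, 0.012], [0.6479, -0.0373, 0.012]]
stem125 [[ 5.686e-01 -1.000e-04  1.250e-01]]
red [557 109  14  16  72] [565.13888889 115.27777778] [ 0.7397 -0.592   0.177 ]
red [376 152  13  13 126] [381.96825397 158.15873016] [ 0.6421 -0.1491  0.177 ]
red [224 205  16   9 134] [231.63432836 209.29850746] [0.528  0.2018 0.177 ]
red [224 252  16   9 144] [231.5 256. ] [0.4212 0.2003 0.177 ]
trays W [[0.5699, -0.1508, 0.012], [0.5699, -0.2856, 0.012], [0.3917, -0.2845, 0.012], [0.3928, -0.153, 0.012]]
B [[0.5683, -0.3053, 0.012], [0.5657, -0.4404, 0.012], [0.39, -0.431, 0.012], [0.3927, -0.2955, 0.012]]
box [[0.7408, 0.2175, 0.028], [0.7386, 0.1203, 0.028], [0.6124, 0.1225, 0.028], [0.6155, 0.2192, 0.028]]
eraser [[0.5105, 0.0068, 0.028], [0.5297, -0.0056, 0.028], [0.5196, -0.026, 0.028], [0.4741, 0.0001, 0.028], [0.4865, 0.0205, 0.028]]
white_tray 0.78 ((401.61700439453125, 231.3076171875), (66.69213104248047, 51.41371536254883), 87.61405944824219) 
black_tray 0.97 ((457.5, 231.0), (68.0, 51.0), 90.0) 
supply_box 0.59 ((257.0, 161.5), (45.0, 36.0), 90.0) 
eraser 0.5 ((320.33819580078125, 224.60293579101562), (8.403430938720703, 17.149858474731445), 30.963754653930664)
```

```bash
cat >> h.py <<'E'
def Q(psi): return [np.cos(psi/2),np.sin(psi/2),0,0]
GF=np.array([.5697,.001]); GY=-.066; gx=np.array([np.cos(GY),np.sin(GY)]); gy=np.array([-gx[1],gx[0]])
G=lambda x,y=0: GF+gx*x+gy*y
KN=np.array([.6421,-.1491])
WT=(np.array([.4811,-.2185]),.0); BT=(np.array([.4792,-.3680]),.0)
def st(tag=''):
    o=robot.observe(); print(tag,'t%.1f'%o['time_s'],o['position'].round(4),'w%.4f'%o['gripper_width'],'ff%.1f'%o['finger_force'],'F',o['force'].round(1)); return o
E
python3 - <<'E'
from h import *
p=[.5025,-.0028]
robot.set_gripper(.05,40)
robot.move_to([*p,.15],Q(-.53)); st('above')
C=cal('wrist'); save('w1',robot.capture('wrist'))
hit=robot.move_linear([*p,.029],speed=.08,f_stop=6); st(hit)
robot.set_gripper(.0,30); st('grip')
robot.move_linear([*p,.13],speed=.2); st('up')
robot.move_to([.66,.12,.16],Q(0)); robot.move_linear([.677,.170,.12],speed=.2); robot.move_linear([.677,.170,.036],speed=.12,f_stop=8)
robot.set_gripper(.045); robot.move_linear([.677,.170,.14],speed=.25); st('done')
robot.move_to([.48,.236,.2],Q(0.015)); st('red above')
save('w2',robot.capture('wrist')); save('top2',robot.capture('top'))
a=cv2.imread('pics/w1.png');b=cv2.imread('pics/w2.png'); cv2.imwrite('pics/w12.png',np.hstack([a,b])[::1,::1][:, :][:,:,:] if 0 else cv2.resize(np.vstack([a,b]),(480,600)))
E
```

```text
above t4.8 [ 0.5027 -0.0034  0.1501] w0.0498 ff0.0 F [ 0.2 -0.2 -0. ]
False t6.5 [ 0.5028 -0.0029  0.0294] w0.0501 ff0.0 F [ 0.1  0.1 -0.8]
grip t6.8 [ 0.5028 -0.0028  0.0294] w0.0233 ff30.3 F [-0.7 -0.1  4.8]
up t7.5 [ 0.5019 -0.0027  0.1292] w0.0235 ff29.7 F [ 0.7 -0.8 -0.4]
done t10.6 [0.677  0.17   0.1406] w0.0454 ff0.0 F [-0.1  0.2 -0.7]
red above t11.4 [0.4808 0.2358 0.1994] w0.0448 ff0.0 F [-0.5  0.2  0.3]
```

View pics/w12.png

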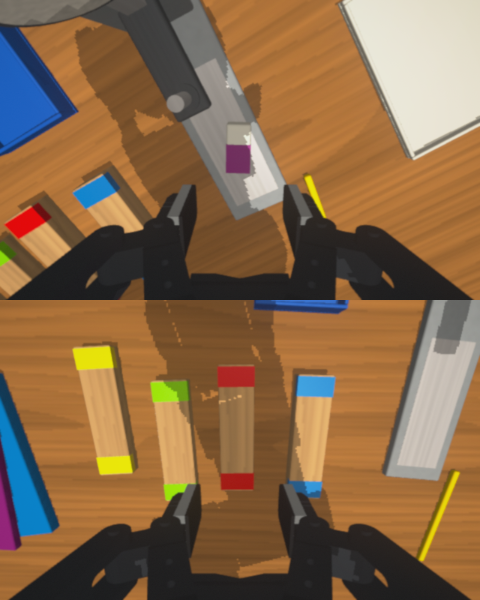

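The top half shows the eraser lined up between the fingers over the bed. In the bottom half, the red batten is centred under the gripper at about (236,430) in the combined view, with the neighbouring battens clear of it. Next I refine its pose from the wrist picture, measure the fingertip height and load the red one.

```bash
cat >> h.py <<'E'
OFF=-.028
def locate(col,guess):
    """hover in front of/over the batten and measure it in the wrist picture, else top"""
    b=battens(robot.capture('top'))[col]; g=b if b else guess
    robot.move_to([g[0][0]-.03,g[0][1],.22],Q(g[1])); robot.dwell(.2)
    C=cal('wrist'); w=battens(robot.capture('wrist'),cam='wrist')[col]
    print(col,'top',b,'wrist',w); return w or g
E
python3 - <<'E'
from h import *
r=locate('red',(np.array([.484,.238]),.015))
p=r[0]+OFF*np.array([np.cos(r[1]),np.sin(r[1])])
robot.set_gripper(.058,60)
robot.move_to([*p,.06],Q(r[1]))
hit=robot.move_linear([*p,.005],speed=.03,f_stop=4); o=st(hit)
print('tip offset(58mm):',o['position'][2])
robot.move_linear([*p,.024],speed=.05); robot.set_gripper(0,60); st('grip')
robot.move_linear([*p,.035],speed=.05); st('lift')
C=cal('wrist'); save('w3',robot.capture('wrist')); save('s3',robot.capture('scene')[100:350,200:520])
E
```

```text
red top (array([0.48396337, 0.23806175]), np.float64(0.014660703605102307), np.float64(0.12448924042823217)) wrist (array([0.48315933, 0.23928684]), np.float64(0.021315337252237318), np.float64(0.12446121591639556))
True t14.6 [0.4551 0.2387 0.0094] w0.0579 ff2.8 F [-0.6 -0.1  6. ]
tip offset(58mm): 0.009412399128921632
grip t15.3 [0.4551 0.2387 0.0242] w0.0388 ff61.4 F [-0.4  0.6  4.6]
lift t15.7 [0.4553 0.2387 0.0353] w0.0384 ff60.7 F [-0.2  0.1 -0.6]
```

View pics/s3.png

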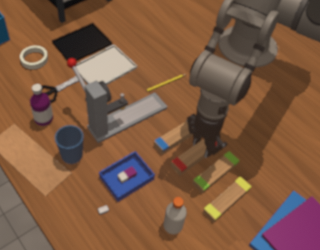

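```bash
cat >> h.py <<'E'
def load(rel):
    """batten in hand; rel = TCP height above its underside"""
    o=robot.observe()['position']; robot.move_linear([o[0],o[1],.11],speed=.25)
    a=G(-.13+OFF)
    robot.move_to([*a,.11],Q(GY)); robot.move_linear([*a,rel+.018],speed=.15)
    b=G(-.055+OFF); robot.move_linear([*b,rel+.018],speed=.1)
    hit=robot.move_linear([*b,rel+.011],speed=.03,f_stop=5); st('set down %s'%hit)
    robot.set_gripper(.056,60); 
    robot.move_linear([*G(-.09+OFF),rel+.04],speed=.15)
    robot.move_linear([*G(-.09+OFF),.16],speed=.25)
def onbed(tag,col):
    img=robot.capture('top'); b=battens(img,.012)[col]; save(tag,cv2.resize(img[90:310,150:510],None,fx=2.2,fy=2.2)); print('bed',b)
    w=None
    C=cal('wrist'); wi=robot.capture('wrist'); save('w'+tag,wi)
    c=[unproj('wrist',x,.012+ZT[col],C)[0,:2].round(4) for s,x in blobs(mask(wi,col),60)]; print('wrist blobs',c,'bed front band expected',G(-.055-.064))
E
python3 - <<'E'
from h import *
load(.0243); 
onbed('b1','red'); st()
E
```

```text
set down True t18.9 [0.4867 0.0065 0.0361] w0.0387 ff61.5 F [-0.5 -0.3  5.6]
bed None
wrist blobs [array([0.574 , 0.0193]), array([ 0.5714, -0.017 ]), array([0.4528, 0.0091])] bed front band expected [0.45095909 0.0088483 ]
 t20.3 [0.4514 0.0089 0.1587] w0.0562 ff0.0 F [-0.7 -0.2 -0.5]
```

View pics/wb1.png

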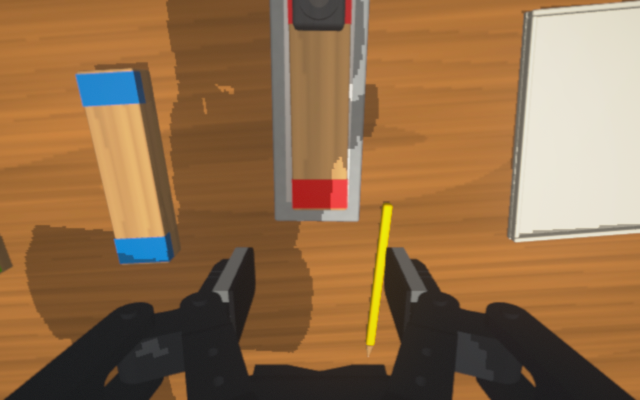

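The red batten is centred on the bed and flat, with the near band at (320,194) and its far end under the foot. Next is the lever.

```bash
cat >> h.py <<'E'
def knob(th,dz=0):
    p=KN+gy*.12*(np.cos(.45)-np.cos(th)); return [*p,.125+.12*np.sin(th)+.015+.014+dz]
def press(tag=None):
    robot.set_gripper(0,30)
    robot.move_to(knob(.45,.06),Q(GY)); 
    hit=robot.move_linear(knob(.45,-.006),speed=.05,f_stop=1.5); st('touch %s exp %.3f'%(hit,knob(.45)[2]))
    robot.move_linear(knob(.1),speed=.07); robot.move_linear(knob(-.25),speed=.07)
    hit=robot.move_linear(knob(-.35,-.008),speed=.03,f_stop=9); st('down %s exp %.3f'%(hit,knob(-.35)[2]))
    robot.dwell(.4)
    if tag: save(tag,robot.capture('scene')[100:350,200:520]); st('held')
    robot.move_linear(knob(-.25),speed=.03); robot.move_linear(knob(.1),speed=.05); robot.move_linear(knob(.45),speed=.05); 
    robot.move_linear(knob(.45,.06),speed=.05); st('released')
E
python3 - <<'E'
from h import *
press('s4')
save('s5',robot.capture('scene')[100:350,200:520])
cv2.imwrite('pics/s45.png',np.vstack([cv2.resize(cv2.imread('pics/%s.png'%k)[40:190,20:250],None,fx=2,fy=2) for k in('s4','s5')])[:600])
i=robot.capture('top')
for s,c in blobs(mask(i,'red'),25): print('red',s,c,unproj('top',c,.177)[0].round(4))
E
```

```text
touch True exp 0.206 t23.0 [ 0.6418 -0.1493  0.2049] w0.0002 ff1.1 F [ 0.7 -1.2  1.6]
down True exp 0.113 t25.0 [ 0.6424 -0.1553  0.1125] w-0.0002 ff3.6 F [-2.9 -0.3  7.4]
held t25.5 [ 0.6423 -0.1553  0.1125] w-0.0002 ff4.3 F [-2.4 -0.3  8.4]
released t29.4 [ 0.642  -0.149   0.2657] w0.0004 ff0.0 F [-0.   0.4  0.4]
red [552 109  19  19 109] [562.85321101 116.86238532] [ 0.7358 -0.5859  0.177 ]
red [376 152  13  13 126] [381.83333333 158.23809524] [ 0.6419 -0.1488  0.177 ]
red [324 192   4   9  28] [325.92857143 196.10714286] [ 0.5548 -0.0165  0.177 ]
red [310 238  16  10 130] [317.73076923 242.4       ] [0.4489 0.0039 0.177 ]
```

View pics/s45.png

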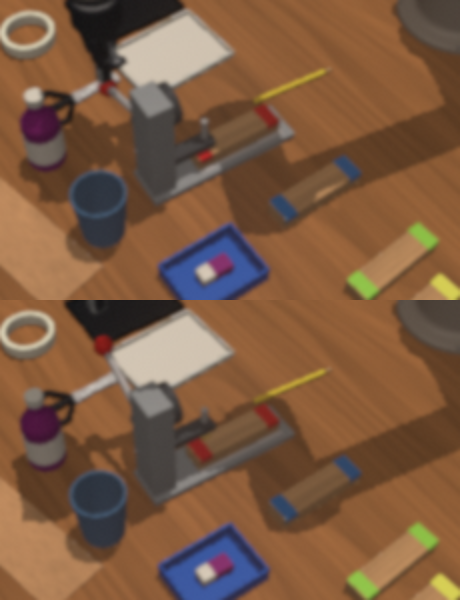

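Top half: lever down, with the foot on the red batten at about (205,155). Bottom half: lever back up, knob at (103,345). The eraser lies in the box. As an extra thickness check I touch the batten's top face, then move it to the white tray.

```bash
cat >> h.py <<'E'
BT=(BT[0],-.055); REL=.021
def probe():
    p=G(-.105); robot.move_to([*p,.09],Q(GY)); robot.move_linear([*p,.062],speed=.1)
    robot.move_linear([*p,.044],speed=.02,f_stop=3); z=robot.observe()['position'][2]; print('thickness approx %.4f'%(z-.026))
    robot.move_linear([*p,.12],speed=.25)
def unload(tray,side):
    robot.set_gripper(.058,60)
    b=G(-.055+OFF); robot.move_linear([*G(-.09+OFF),.12],speed=.25); robot.move_linear([*G(-.09+OFF),REL+.04],speed=.2)
    robot.move_linear([*b,REL+.012],speed=.1,f_stop=8)
    robot.set_gripper(0,60); st('grip'); robot.move_linear([*b,REL+.018],speed=.05)
    a=G(-.14+OFF); robot.move_linear([*a,REL+.02],speed=.12); robot.move_linear([*a,.11],speed=.25)
    c,y=tray; ux=np.array([np.cos(y),np.sin(y)]); p=c+OFF*ux+side*.036*np.array([-ux[1],ux[0]])
    robot.move_to([*p,.11],Q(y)); st('over tray'); robot.move_linear([*p,REL+.025],speed=.15)
    hit=robot.move_linear([*p,REL+.002],speed=.03,f_stop=4); st('placed %s (exp z %.4f)'%(hit,REL+.004))
    robot.set_gripper(.049); robot.move_linear([*p,.15],speed=.2)
E
python3 - <<'E'
from h import *
probe(); unload(WT,1); st()
robot.move_to([.42,-.1,.2],Q(0))
i=robot.capture('top'); save('top6',cv2.resize(i[90:310,150:510],None,fx=2.2,fy=2.2))
for k,v in battens(i).items(): print(k,v)
E
```

```text
thickness approx 0.0270
grip t34.2 [0.4868 0.0065 0.0338] w0.0388 ff61.5 F [-1.9  0.8  6.2]
over tray t36.6 [ 0.4522 -0.1813  0.1089] w0.0388 ff60.7 F [ 0.2 -0.5 -1.4]
placed True (exp z 0.0250) t37.8 [ 0.4529 -0.1824  0.0258] w0.0385 ff61.5 F [-1.5  0.6  5.2]
 t38.8 [ 0.4525 -0.1822  0.1491] w0.0489 ff0.0 F [ 0.1  0.8 -0.8]
red (array([ 0.6116524 , -0.17657085]), np.float64(0.09208771454475888), np.float64(0.13606141011544579))
yellow (array([0.50147803, 0.39175279]), np.float64(0.07251664710695402), np.float64(0.12416054730765803))
green (array([0.46670437, 0.31071621]), np.float64(0.0542212727262766), np.float64(0.1241799143309307))
blue (array([0.47451302, 0.15239118]), np.float64(-0.01705796075448803), np.float64(0.12591817986392714))
```

View pics/top6.png

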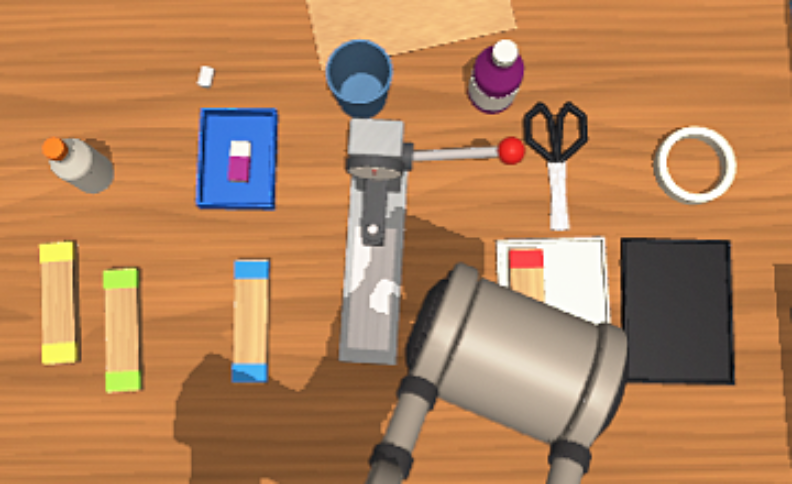

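The red batten lies in the white tray, with its far band at (525,258), and measures 27 mm. Yellow is next, with checks along the way.

```bash
cat >> h.py <<'E'
def cycle(col,guess):
    r=locate(col,guess); p=r[0]+OFF*np.array([np.cos(r[1]),np.sin(r[1])])
    robot.set_gripper(.058,60); robot.move_to([*p,.08],Q(r[1]))
    hit=robot.move_linear([*p,REL],speed=.08,f_stop=6); o=st('at batten %s'%hit)
    assert not hit or o['position'][2]<REL+.003
    robot.set_gripper(0,60); o=st('grip'); assert abs(o['gripper_width']-.0385)<.004
    load(REL); assert True
    C=cal('wrist'); wi=robot.capture('wrist'); save('w_'+col,wi)
    P=[unproj('wrist',x,.012+ZT[col],C)[0,:2] for s,x in blobs(mask(wi,col),60)]
    e=G(-.055-.064); d=min(np.hypot(*(q-e)) for q in P) if P else 9
    print('near band off by',d,[q.round(4) for q in P]); assert d<.01
    press('s_'+col); probe()
E
sed -i 's/f_stop=9); st(.down/f_stop=14); st("down/;s/%s exp %.3f.%(hit,knob(-.35)\[2\]))/%s exp %.3f"%(hit,knob(-.35)[2]))/' h.py; grep -n '"down' h.py
python3 - <<'E'
from h import *
cycle('yellow',(np.array([.5015,.392]),.07))
E
```

```text
74:    hit=robot.move_linear(knob(-.35,-.008),speed=.03,f_stop=14); st("down %s exp %.3f"%(hit,knob(-.35)[2]))
yellow top (array([0.50148752, 0.39176273]), np.float64(0.07236794416518215), np.float64(0.12414017220860996)) wrist (array([0.50028233, 0.39305373]), np.float64(0.06286561602483555), np.float64(0.12460874766166956))
at batten False t43.2 [0.4726 0.3915 0.0213] w0.0580 ff0.0 F [ 0.2 -0.4  0.6]
grip t43.5 [0.4728 0.3916 0.0219] w0.0384 ff61.2 F [-0.5 -0.5  5.8]
set down True t47.3 [0.4867 0.0065 0.0339] w0.0381 ff61.5 F [-1.1  1.5  6.1]
near band off by 0.0013934166476065038 [array([0.5751, 0.0194]), array([ 0.5724, -0.0174]), array([0.4523, 0.0091]), array([ 0.3828, -0.034 ])]
touch True exp 0.206 t51.3 [ 0.6418 -0.1493  0.2049] w-0.0004 ff1.1 F [ 0.4 -0.8  2.8]
down True exp 0.113 t53.3 [ 0.6423 -0.1551  0.1125] w0.0002 ff4.3 F [-3.4 -0.5  8.6]
held t53.8 [ 0.6423 -0.1551  0.1124] w-0.0001 ff5.1 F [-3.8 -0.9 10.6]
released t57.7 [ 0.642  -0.1491  0.2657] w-0.0001 ff0.0 F [-0.6  0.1 -0.3]
thickness approx 0.0221
```

Run:
```python
from h import *
unload(BT,-1)
robot.move_to([.42,0.0,.25],Q(0)); i=robot.capture('top'); save('top7',i)
print(battens(i))
cycle('green',(np.array([.4667,.3107]),.053))
```

```text
grip t62.5 [0.4868 0.0065 0.0338] w0.0386 ff60.8 F [-2.1 -0.2  5.9]
over tray t65.6 [ 0.4497 -0.401   0.1098] w0.0383 ff60.3 F [ 0.4 -0.1 -0.9]
placed True (exp z 0.0250) t66.9 [ 0.4491 -0.4022  0.0258] w0.0384 ff61.0 F [-0.5  1.5  4.7]
{'red': (array([ 0.48158764, -0.18270675]), np.float64(-0.0019261716921293974), np.float64(0.12464483327122984)), 'yellow': (array([ 0.4774484 , -0.40610195]), np.float64(-0.057992665322875316), np.float64(0.1252066796226117)), 'green': (array([0.46670437, 0.31071621]), np.float64(0.0542212727262766), np.float64(0.1241799143309307)), 'blue': None}
green top (array([0.46670437, 0.31071621]), np.float64(0.0542212727262766), np.float64(0.1241799143309307)) wrist (array([0.46596644, 0.31251322]), np.float64(0.05362133769680783), np.float64(0.12456699267375465))
at batten False t72.8 [0.4384 0.3112 0.0214] w0.0579 ff0.0 F [ 0.3 -0.2 -0. ]
grip t73.0 [0.4385 0.3113 0.0219] w0.0384 ff61.3 F [-1.7 -0.2  6.3]
set down True t76.5 [0.4867 0.0065 0.0339] w0.0382 ff61.5 F [-0.6  0.3  6.7]
near band off by 0.001321006522568863 [array([0.5753, 0.0193]), array([ 0.5722, -0.0175]), array([0.4522, 0.0094])]
touch True exp 0.206 t80.6 [ 0.6418 -0.1493  0.2049] w0.0001 ff1.1 F [ 0.6 -0.2  2.1]
down True exp 0.113 t82.6 [ 0.6423 -0.1551  0.1125] w0.0006 ff4.3 F [-3.7 -0.6  9.2]
held t83.0 [ 0.6422 -0.1551  0.1124] w0.0001 ff5.1 F [-3.1 -0.5 10.1]
released t86.9 [ 0.642  -0.149   0.2657] w0.0003 ff0.0 F [0.4 0.7 0.1]
thickness approx 0.0220
```

Run:
```python
from h import *
unload(BT,1)
robot.move_to([.42,-.1,.25],Q(0)); i=robot.capture('top'); save('top8',i)
print(battens(i))
cycle('blue',(np.array([.4745,.1524]),-.017))
```

```text
grip t91.8 [0.4867 0.0065 0.0338] w0.0384 ff60.8 F [-1.8  0.5  5.3]
over tray t94.7 [ 0.4532 -0.3291  0.1095] w0.0385 ff60.4 F [ 0.1  0.6 -0.8]
placed True (exp z 0.0250) t95.9 [ 0.453  -0.3304  0.0258] w0.0385 ff61.1 F [-0.1  0.6  5.3]
{'red': (array([ 0.6116524 , -0.17657085]), np.float64(0.09208771454475888), np.float64(0.13606141011544579)), 'yellow': (array([ 0.4774283 , -0.40606285]), np.float64(-0.061707708790600016), np.float64(0.1256040618595189)), 'green': (array([ 0.4805021 , -0.33991524]), np.float64(0.01667720809221298), np.float64(0.1249259957799501)), 'blue': (array([0.47460296, 0.15222372]), np.float64(-0.014419131248958722), np.float64(0.12573306035751325))}
blue top (array([0.47464484, 0.15228097]), np.float64(-0.015339785324963506), np.float64(0.125650999031271)) wrist (array([0.47392753, 0.15386364]), np.float64(-0.012665273213063257), np.float64(0.12450786091631451))
at batten False t101.0 [0.4463 0.1543 0.0214] w0.0579 ff0.0 F [-0.2  0.2  0.8]
grip t101.3 [0.4464 0.1543 0.0218] w0.0388 ff60.9 F [-1.  -0.8  4.9]
set down True t104.3 [0.4867 0.0065 0.0338] w0.0388 ff61.2 F [-0.2  0.1  5.9]
near band off by 0.0015022221622138566 [array([0.5746, 0.0193]), array([ 0.5723, -0.0174]), array([0.4524, 0.0092])]
touch True exp 0.206 t108.3 [ 0.6418 -0.1493  0.2049] w0.0002 ff1.1 F [ 0.7 -0.2  2.6]
down True exp 0.113 t110.3 [ 0.6423 -0.1553  0.1125] w0.0000 ff4.3 F [-3.  -0.2  9. ]
held t110.8 [ 0.6423 -0.1553  0.1124] w0.0000 ff5.1 F [-2.8  0.   9.8]
released t114.7 [ 0.642  -0.1491  0.2657] w-0.0000 ff0.0 F [0.6 0.  0.2]
thickness approx 0.0270
```

Run:
```python
from h import *
unload(WT,-1)
robot.move_to([.40,.2,.3],Q(0)); robot.dwell(.3); i=robot.capture('top'); save('top9',cv2.resize(i[90:310,150:510],None,fx=2.2,fy=2.2,interpolation=2))
for k,v in battens(i,.004).items(): print(k,v)
for s,c in blobs(mask(i,'red'),25): print('red',c,unproj('top',c,.177)[0].round(4))
s=robot.capture('scene'); save('s9',cv2.resize(s[110:210,200:380],None,fx=4,fy=4,interpolation=2)); st()
```

```text
grip t119.4 [0.4868 0.0065 0.0337] w0.0384 ff61.4 F [-1.6 -0.2  6.8]
over tray t122.0 [ 0.4527 -0.2532  0.1092] w0.0386 ff60.8 F [ 0.3  0.2 -0.7]
placed True (exp z 0.0250) t123.2 [ 0.4529 -0.2544  0.0258] w0.0388 ff61.5 F [-0.7  0.8  5.6]
red (array([ 0.48139165, -0.18202977]), np.float64(-0.0008790468292277205), np.float64(0.12426266230971329))
yellow (array([ 0.47732617, -0.40463664]), np.float64(-0.06138379831481986), np.float64(0.12488019435641594))
green (array([ 0.48076585, -0.33509895]), np.float64(-0.04169391683492227), np.float64(0.1235426988179227))
blue (array([ 0.48117401, -0.25510902]), np.float64(-0.003223184972505688), np.float64(0.12416245644454402))
red [563.09615385 116.625     ] [ 0.7364 -0.5866  0.177 ]
red [381.96825397 158.15873016] [ 0.6421 -0.1491  0.177 ]
red [388.57575758 207.36363636] [ 0.526  -0.1597  0.177 ]
red [390.44186047 254.46511628] [ 0.4191 -0.1597  0.177 ]
 t126.4 [0.4001 0.1998 0.2999] w0.0487 ff0.0 F [ 0.  -1.1 -0.8]
```

View pics/top9.png

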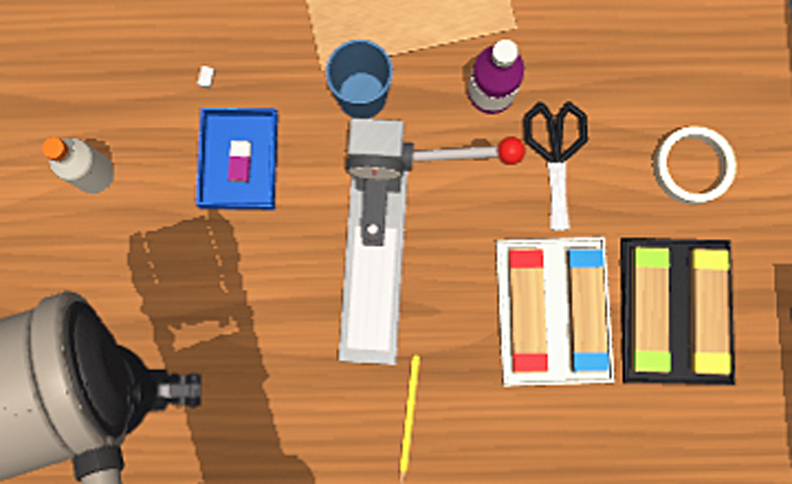

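View pics/s9.png

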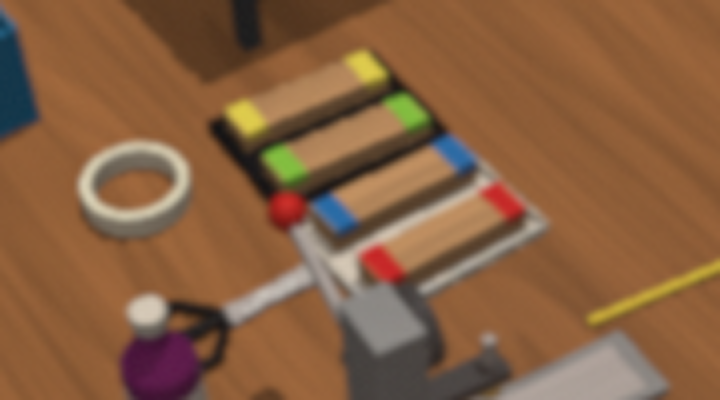

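In both views red and blue lie flat in the white tray (525,310 and 588,310) and green and yellow flat in the black one (653,310 and 712,315). The lever is up, the eraser is in the box, and the bystanders haven't moved.

```bash
python3 -c "
from plant import robot
print(robot.sign_off())"
```

```text
the job is handed in; nothing more can be done
None
```

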